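# Slide the portable drive home in its docking lane

### The job

Dock the portable drive: using only the fingertips or the outside of the fingers, square it up in front of the docking tray's lane and push it down between the two guide rails until it is fully home against the block at the end, then leave it there. Neither the drive nor the robot may touch either rail, the drive must stay flat on the plate (no lifting), and the other things on the desk stay where they are.

Things in the scene. Friction and masses are not known exactly. Their poses are not given: they have to be found in the camera images.
- portable_drive: flat black portable drive, a plain rectangular slab 119 mm long (its x axis) x 82 mm wide (its y) x 19 mm high, 130 to 220 g, loose on the dock's plate and sliding easily. Origin: centre of its underside. It starts on the bare part of the plate in front of the lane, off-centre (up to 25 mm) and askew (up to 0.28 rad).
- dock: docking tray fixed to the desk: plain grey metal base plate 360 (x) x 200 (y) x 20 mm thick with two rails and an end stop. Origin: centre of the plate's underside, on the desk. +x runs down the lane to the end stop, roughly to the robot's left; y runs across it. Bare part: x -180 to +15 mm. Lane: centred on y = 0, 98 mm wide between the rails, x +15 to +155 mm.
- rail_left: white guide rail on the +y side of the lane, 140 mm long, 8 mm thick, 12 mm high above the plate; its inner face is at dock y = +49 mm. It must not be touched. This body's origin and axes are those of the dock.
- rail_right: white guide rail on the -y side, same size; inner face at dock y = -49 mm. It must not be touched. Origin and axes are those of the dock.
- end_stop: white connector block across the end of the lane, 114 mm wide, 26 mm high above the plate; its face towards the lane is at dock x = +155 mm, rigid. The drive is home when its end face meets this face. Origin and axes are those of the dock.
- lane_home (a point): where the drive's origin comes to lie when it is home: on the plate's upper face (20 mm above the desk), on the lane's centre line, at dock x = +95.5 mm. Axes are those of the dock.
- lane_mouth (a point): middle of the lane's open end, on the plate's upper face, at dock x = +15 mm. Axes are those of the dock.
- eraser: small white eraser in a sleeve, 21x44x13 mm, lying on the plate just outside one rail; leave alone. Origin: centre of its underside.
- thumb_drive: USB stick, 18x54x8 mm, lying on the plate just outside the other rail; leave alone. Origin: centre of its underside.
- mouse: computer mouse, 132x55x40 mm, on the desk; leave alone. Origin: centre of its underside.
- mug: white mug, 78x110x97 mm high; leave alone. Origin: centre of its underside.
- tape_roll: roll of parcel tape, 96 mm across, 48 mm high; leave alone. Origin: centre of its underside.
- stapler: stapler, 30x128x40 mm; leave alone. Origin: centre of its underside.

How it is judged:
By the outcome, as a careful person would: the job done as asked, in the order asked, and still so for the second after the job is handed in, with the robot touching nothing.
It also fails if it takes over 64 s, if anything falls off the work surface, if the arm or the gripper's body presses on something with over 40 N, if the wrist force passes 120 N, or if a joint passes its speed limit or range.

### The arm

A 6-joint arm with a two-finger parallel gripper is mounted at the origin on a cart in front of the work surface, level with it; the furniture and walls round the work are solid. World frame = base frame: x ahead of the robot, y to its left, z up, the work surface at z = 0. Lengths are in m, angles in degrees, forces in N, time in s.
With the tool pointing down it reaches from about 0.3 to 1 m from the base axis. Payload 5.1 kg.
Tool frame: the origin (TCP) lies on the centre line of the jaws, within the pads' length; the fingertips stand 8 mm ahead of it and the grasp point (between the pads) lies 11 mm behind it; z points along the fingers, y is the line along which they close (so a half turn about z gives the same grasp; the last joint's range is limited). The gripper opens to 95 mm and grips with 3 to 60 N. Pads are 20 mm wide; open, the fingers measure 119 mm over their backs; the gripper's body (75 mm by 180 mm) begins 59 mm behind the grasp point.
Start: joints at [-4.733, 7.093, 94.555, -0, 78.352, -4.733], TCP at [0.65, -0, 0.223] pointing down, gripper open.
Joint ranges: [-149.61, 149.61], [-58.7, 133.49], [1.44, 155.28], [-77.14, 257.14], [18.33, 153.61], [-166.67, 166.67]. Speed limits (degrees/s): [147.25, 147.25, 180, 180, 180, 180].

### API

Orientations are given as a 3x3 rotation matrix whose columns are the frame's x, y, z axes.
In Python, from plant import r gives the robot as it stands.
- The arm moves only by the tool send_rows, never from a script. Its argument "rows" is a list of rows, each a list of 3 entries, a list of its own where there are three numbers: the opening in per cent of the stroke, from 0 (shut) to 100 (fully open), then the shift along the tool's x, y, z scaled (see below), then the turn about the tool's z scaled (see below). A call has 1 to 8 rows; each row is the pose to reach, as a shift and turn from the pose commanded when the call began, along the tool's axes at that moment; what a row does not reach only later rows make up. The controller multiplies each number of a shift by 0.12 m and each number of a turn by 90 degrees. A row lasts 1/12 s, in which the tool goes at most 41.7 mm and 7.16 degrees, less where a joint would pass 70% of its speed; a pose out of reach is approached as far as the arm can. A call with a number of a shift or a turn outside -1 to 1 is refused whole. A call with a gripper value outside its range is refused whole. The fingers move at their own pace and stop on an object; "grip_force" is the grip in N (left out, the last holds). Time passes only in rows, so rows that repeat a pose let the fingers close. It gives the time, the measured TCP pose, the force, the opening and the grip force at its end, in the units of the state.
- r.sense(): the state, without advancing time (a new reading comes with each control period).
- r.capture(name): name is "scene" or "side" or "wrist"; returns the picture (420x560x3 uint8, red, green, blue); there is no depth.
- r.camera_params(name): a dict with "fx", "fy", "cx", "cy" (pixels), "R" (3x3) and "t" (3): a world point X has camera coordinates R X + t; the wrist camera has in their place "T_tool_cam" (4x4, takes a point from camera to tool coordinates, whose origin is the TCP and whose axes are the flange's). Camera axes: x right, y down, z forward; pixel columns grow to the right and rows downward; lengths in m; the calibration is good to about 2 mm. A picture is of the moment at which its call begins: read the wrist's pose just before it. camera_params takes no time and is no camera call.
- r.sign_off(): hands the job in; it is judged then, once.
Trained networks look in the newest picture that a camera, given by its name, has taken for a name from the list of things; names that differ only in an ending like _2 or _b are one class to them, and where a whole thing is asked for, a point or a joint stands for the part that bears it (a point fixed in the world has none). Each returns a list of dicts, best first, with "score" (0 to 1); they miss things now and then, are a little off and sometimes report something else, mostly with a low value. They report only what shows in the picture. A call takes as long as a camera call.
- r.boxes_of(camera, target): "position" ([x, y, z] in m, in world coordinates, good to about 4 mm: the middle of the surface that is visible of it).
- r.tip_of(camera, target): "position" ([x, y, z] in m, in world coordinates, good to about 4 mm: a listed point, or the origin of a listed thing).
The state is a dict: "time": time; "joints": joint angles; "joint_vel": joint speeds; "joint_torque": joint torques, N m; "position": TCP position; "ee_rot": TCP orientation; "contact_force": force on the tool from outside, world axes, zero at the start; "moment": the same for the moment, N m; "gripper_width": finger opening in m; "grasp_force": force on a finger pad.
Only numpy, scipy, OpenCV 4.12 (cv2) and the standard library are available. Lean on these libraries where they do the work, as an engineer would, in place of code of your own. Each camera call takes 0.05 s, during which the arm holds its last target. There are 200 camera calls.

## Working session

There is one attempt and no reset: what is moved stays moved. The work goes in short steps, Python scripts to look and compute and a tool call to move; the robot and the scene stay as the last step left them, time stands still between calls to the robot, and variables do not carry over. Pictures are saved under pics/ and viewed, at most 14 in all, crops included, and the job is handed in when it is done.

Besides the shell and the picture viewer there is one more tool, called after "Request:" as a command line: name --argument value ..., lists and objects as JSON in quotes. send_rows: Moves the arm, as the interface text tells. Its arguments: {"type":"object","properties":{"rows":{"type":"array"},"grip_force":{"type":"number"}},"required":["rows"]}

```bash
ls; mkdir -p pics; python3 - <<'E'
from plant import r
import cv2,numpy as np
s=r.sense();print(s['time'],s['position'],np.round(s['ee_rot'],3).tolist(),s['gripper_width'])
for c in ['scene','side','wrist']:
    im=r.capture(c);cv2.imwrite(f'pics/{c}0.png',im[:,:,::-1])
    for t in ['portable_drive','lane_home','lane_mouth','dock']:
        print(c,t,[(np.round(d['position'],4).tolist(),round(d['score'],2)) for d in r.tip_of(c,t)[:2]])
    p=r.camera_params(c);print({k:np.round(v,4).tolist() for k,v in p.items()})
E
```

```text
pics
0.0 [ 6.49364479e-01 -2.97406105e-06  2.21354240e-01] [[0.0, 1.0, -0.002], [1.0, -0.0, 0.0], [0.0, -0.002, -1.0]] 0.09522817815602819
scene portable_drive [([0.579, 0.0679, 0.0168], 0.56)]
scene lane_home [([0.5277, 0.2588, 0.0202], 0.74)]
scene lane_mouth [([0.5447, 0.1736, 0.02], 0.69)]
scene dock [([0.5427, 0.1663, 0.0014], 0.68)]
{'fx': 422.7985, 'fy': 422.7985, 'cx': 276.8229, 'cy': 207.7023, 'R': [[0.8942, -0.4473, 0.016], [-0.2499, -0.5286, -0.8112], [0.3714, 0.7214, -0.5845]], 't': [-0.481, 0.2447, 0.8053]}
side portable_drive [([0.5757, 0.4623, 0.0019], 0.73), ([0.5866, 0.0739, 0.0224], 0.61)]
side lane_home []
side lane_mouth [([0.5454, 0.1782, 0.0219], 0.87)]
side dock [([0.5501, 0.1592, -0.0017], 0.97)]
{'fx': 463.3969, 'fy': 463.3969, 'cx': 282.9819, 'cy': 207.3799, 'R': [[-0.8462, -0.5328, -0.004], [-0.2742, 0.4419, -0.8541], [0.4568, -0.7217, -0.5201]], 't': [0.5483, 0.1401, 1.0537]}
wrist portable_drive [([0.5844, 0.0737, 0.0189], 0.55)]
wrist lane_home []
wrist lane_mouth [([0.5453, 0.1775, 0.0168], 0.98)]
wrist dock [([0.5494, 0.1669, -0.0028], 0.95)]
{'fx': 319.773, 'fy': 319.773, 'cx': 277.8732, 'cy': 207.7113, 'T_tool_cam': [[0.0012, -0.962, -0.2731, 0.0755], [1.0, 0.0013, -0.0005, -0.0009], [0.0008, -0.2731, 0.962, -0.162], [0.0, 0.0, 0.0, 1.0]]}
```

View pics/scene0.png

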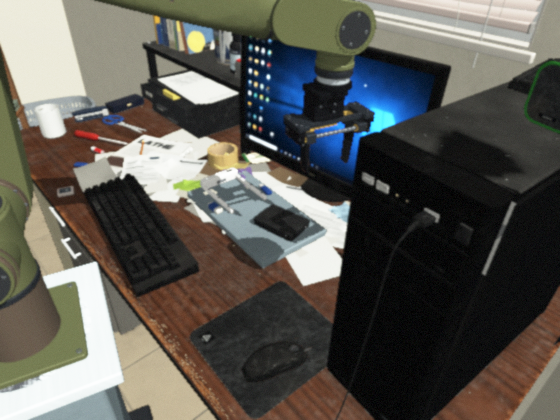

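View pics/wrist0.png

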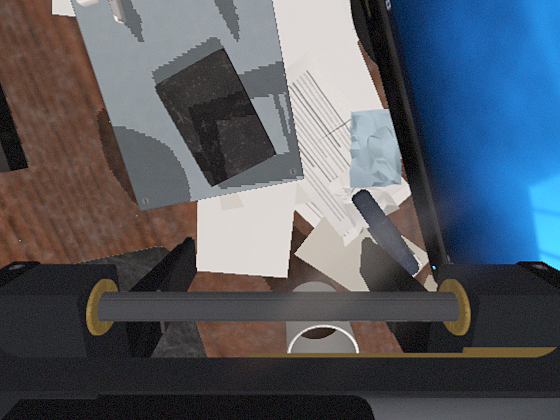

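The scene view shows the dock with the drive at about (283,222). In the wrist view the drive's corners are about (155,85), (222,47), (276,154) and (214,187). The rails are cut off at the top, so I'll move over the dock to see everything.

Request:
send_rows --rows '[[100,[0.2,-0.2,-0.1],0],[100,[0.4,-0.4,-0.2],0],[100,[0.6,-0.6,-0.3],0],[100,[0.8,-0.8,-0.3],0],[100,[0.85,-0.85,-0.3],0],[100,[0.85,-0.85,-0.3],0],[100,[0.85,-0.85,-0.3],0]]'

```text
time: 1.33
position: [0.5481, 0.1019, 0.2587]
ee_rot: [[-0.001, 1.0, 0.001], [1.0, 0.001, -0.0], [-0.0, 0.001, -1.0]]
contact_force: [1.1, -0.1, 0.1]
gripper_width: 0.0951
grasp_force: 0.0
```

```bash
cat > h.py <<'E'
from plant import r
import cv2,numpy as np
def cam():
    p=r.camera_params('wrist');s=r.sense()
    T=np.eye(4);T[:3,:3]=s['ee_rot'];T[:3,3]=s['position']
    return p,T@np.array(p['T_tool_cam'])
def px2w(uv,z,c):
    p,W=c;uv=np.atleast_2d(uv).astype(float)
    d=np.c_[(uv[:,0]-p['cx'])/p['fx'],(uv[:,1]-p['cy'])/p['fy'],np.ones(len(uv))]@W[:3,:3].T
    return W[:3,3]+d*((z-W[2,3])/d[:,2])[:,None]
def w2px(X,c):
    p,W=c;q=(np.atleast_2d(X)-W[:3,3])@W[:3,:3]
    return np.c_[p['fx']*q[:,0]/q[:,2]+p['cx'],p['fy']*q[:,1]/q[:,2]+p['cy']]
E
python3 - <<'E'
from h import *
s=r.sense();print(s['time'],s['position'])
im=r.capture('wrist');cv2.imwrite('pics/w1.png',im[:,:,::-1])
for t in ['portable_drive','lane_home','lane_mouth','dock','rail_left','rail_right','eraser','thumb_drive']:
    print(t,[(np.round(d['position'],4).tolist(),round(d['score'],2)) for d in r.tip_of('wrist',t)[:2]])
E
```

```text
1.3333 [0.54811161 0.10194626 0.25871347]
portable_drive [([0.778, -0.0539, -0.0044], 0.66), ([0.5856, 0.0728, 0.0186], 0.57)]
lane_home [([0.5286, 0.2599, 0.02], 0.79)]
lane_mouth [([0.5457, 0.1783, 0.0195], 0.59)]
dock [([0.5478, 0.1629, -0.0005], 0.74)]
rail_left []
rail_right [([0.545, 0.1677, -0.0013], 0.4), ([0.4565, 0.204, 0.0177], 0.21)]
eraser [([0.4574, 0.2044, 0.0181], 0.88)]
thumb_drive [([0.6174, 0.232, 0.0154], 0.8)]
```

View pics/w1.png

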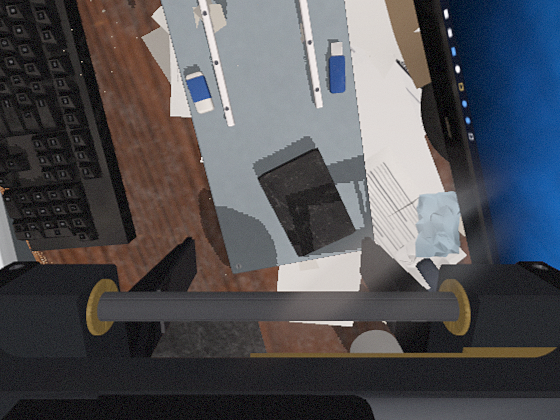

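The wrist view shows the rails with near ends at about (231,125) and (318,107). The drive's corners are about (257,180), (320,149), (362,228) and (307,257). The eraser is at (200,92) and the thumb drive at (337,70), and both lie outside the rails. I'll fit the dock and drive poses from this picture.

```bash
python3 - <<'E'
import cv2
im=cv2.imread('pics/w1.png')[0:275,150:390]
cv2.imwrite('pics/w1c.png',cv2.resize(cv2.convertScaleAbs(im,alpha=1.3,beta=15),None,fx=2.18,fy=2.18,interpolation=cv2.INTER_CUBIC))
E
```

```text
(no output)
```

View pics/w1c.png

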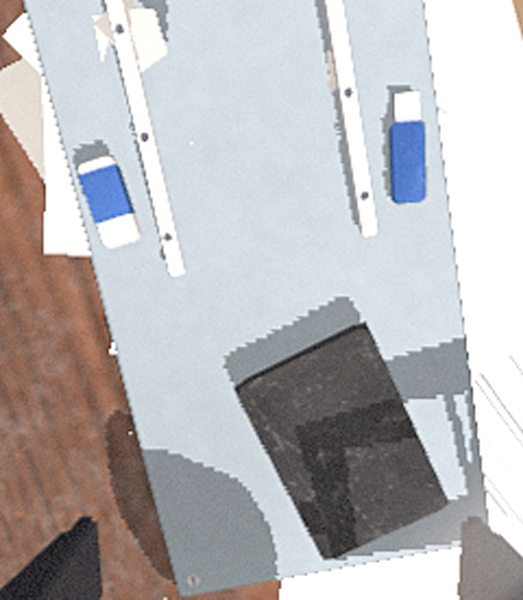

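```bash
cat >> h.py <<'E'
from scipy.optimize import least_squares
def R2(a): return np.array([[np.cos(a),-np.sin(a)],[np.sin(a),np.cos(a)]])
E
cat > fit.py <<'E'
from h import *
c=cam(); f=lambda L,z:px2w(np.array(L)/2.18+[150,0],z,c)[:,:2]
obs=[(1,.1,f([(28,0),(103,300),(178,594)],.02)),(1,-.1,f([(427,0),(455,250),(478,450)],.02)),(0,-.18,f([(180,595),(320,569),(450,546)],.02)),
 (1,.049,f([(122,0),(153,130),(185,272)],.032)),(1,-.049,f([(328,0),(345,119),(362,237)],.032)),(0,.015,f([(178,275),(370,235)],.032))]
res=lambda x:np.concatenate([((P-x[:2])@R2(x[2]))[:,k]-v for k,v,P in obs])
s=least_squares(res,[.547,.165,1.77],loss='soft_l1',f_scale=.002);print('dock',s.x,np.degrees(s.x[2]),np.round(s.fun*1000,1),np.round(res(s.x)*1000,1))
D=s.x
C=f([(238,390),(367,326),(447,503),(330,558)],.039)
m=np.array([[.0595,.041],[.0595,-.041],[-.0595,-.041],[-.0595,.041]])
g=lambda x:(C-(m@R2(x[2]).T+x[:2])).ravel()
q=least_squares(g,[.585,.073,2.0]);print('drive',q.x,np.round(q.fun*1000,1))
print('drive in dock',(q.x[:2]-D[:2])@R2(D[2]),np.degrees(q.x[2]-D[2]))
E
python3 fit.py
```

```text
dock [0.54645664 0.16440837 1.7609253 ] 100.89358790457082 [-2.  -1.2 -1.2  0.4  1.2  1.5  0.5  1.5  1.7  0.8 -0.3 -0.6 -0.2  0.4
  0.8 -2.6 -1.8] [-2.  -1.2 -1.2  0.4  1.2  1.5  0.5  1.5  1.7  0.8 -0.3 -0.6 -0.2  0.4
  0.8 -2.6 -1.8]
drive [0.58534705 0.071888   2.04121144] [ 2.6 -1.3 -0.2 -3.4 -4.1  1.2  1.8  3.6]
drive in dock [-0.09820287 -0.02070459] 16.059212870946066
```

```bash
python3 - <<'E'
from h import *
p,W1=cam(); T=np.eye(4);T[:3,:3]=[[0,1,-.002],[1,0,0],[0,-.002,-1]];T[:3,3]=[.6494,0,.2214]
W0=T@np.array(p['T_tool_cam'])
q=r.camera_params('scene');Ws=np.eye(4);Ws[:3,:3]=np.array(q['R']).T;Ws[:3,3]=-Ws[:3,:3]@np.array(q['t'])
def plane(W,p,a,b):
    d=[W[:3,:3]@[(u-p['cx'])/p['fx'],(v-p['cy'])/p['fy'],1] for u,v in (a,b)]
    n=np.cross(*d);n/=np.linalg.norm(n);return n,n@W[:3,3]
def ray_pl(W,p,uv,pl):
    d=W[:3,:3]@[(uv[0]-p['cx'])/p['fx'],(uv[1]-p['cy'])/p['fy'],1];n,k=pl
    return W[:3,3]+d*(k-n@W[:3,3])/(n@d)
ps=plane(Ws,q,(242,133),(340,185))
for uv in [(420,20),(450,130),(475,235)]: print('w1',ray_pl(W1,p,uv,ps))
print(Ws[:3,3])
r.capture('scene')
for t in ['mug','stapler','tape_roll','mouse']: print(t,[(np.round(d['position'],3).tolist(),round(d['score'],2)) for d in r.tip_of('scene',t)[:2]])
D=np.array([.5465,.1644,1.7609])
R=R2(D[2]); 
for n,l in [('A lateral start',(-.098,-.098)),('A end',(-.098,-.051)),('B',(-.185,0)),('home',(.0255,0))]: print(n,D[:2]+R@np.array(l))
E
```

```text
w1 [0.66600496 0.25517593 0.11993283]
w1 [0.71218171 0.16510452 0.10480648]
w1 [0.76345481 0.05253869 0.09074308]
[ 0.19223354 -0.6667581   0.67693944]
mug []
stapler [([0.615, 0.237, 0.024], 0.57)]
tape_roll [([0.574, 0.462, -0.002], 0.77), ([0.583, 0.067, 0.02], 0.73)]
mouse [([0.404, -0.262, 0.002], 0.91)]
A lateral start [0.66125264 0.08668365]
A end [0.61509937 0.0778025 ]
B [ 0.58145773 -0.01726716]
home [0.5416815  0.18944061]
```

Request:
send_rows --rows '[[63,[0,0.1,0],-0.08],[63,[0,0.2,0],-0.16],[63,[0,0.3,0],-0.24],[63,[0,0.4,0],-0.32],[63,[0,0.5,0],-0.4],[63,[0,0.6,0],-0.48],[63,[0,0.7,0],-0.56],[63,[0,0.78,0],-0.63]]'

```text
time: 2.7
position: [0.6423, 0.102, 0.2585]
ee_rot: [[-0.839, 0.544, -0.0], [0.544, 0.839, -0.0], [0.0, -0.0, -1.0]]
contact_force: [0.5, 1.0, 0.9]
gripper_width: 0.0599
grasp_force: 0.0
```

Request:
send_rows --rows '[[63,[0,0,0],-0.08],[63,[0,0,0],-0.16],[63,[0,0,0],-0.24],[63,[0,0,0],-0.32],[63,[0,0,0],-0.4],[63,[0,0,0],-0.48],[63,[0,0,0],-0.56],[63,[0,0,0],-0.63]]'

```text
time: 3.37
position: [0.6416, 0.1021, 0.2586]
ee_rot: [[-0.915, -0.403, -0.0], [-0.403, 0.915, 0.0], [0.0, 0.0, -1.0]]
contact_force: [-0.9, 0.6, 0.5]
gripper_width: 0.0604
grasp_force: 0.0
```

Request:
send_rows --rows '[[63,[0,0,0.1],-0.04],[63,[0,0,0.3],-0.04],[63,[0,0,0.5],-0.04],[63,[0,0,0.7],-0.04],[63,[0,0,0.8],-0.04],[63,[0,0,0.8],-0.04]]'

```text
time: 3.87
position: [0.6393, 0.1018, 0.1584]
ee_rot: [[-0.891, -0.454, -0.007], [-0.454, 0.891, -0.0], [0.007, 0.003, -1.0]]
contact_force: [0.0, -0.0, -0.5]
gripper_width: 0.0598
grasp_force: 0.0
```

```bash
cat > st.py <<'E'
from h import *
import sys
D=np.array([.5465,.1644,1.7609])
def st():
    s=r.sense();p=s['position'];R=s['ee_rot']
    l=(p[:2]-D[:2])@R2(D[2]);h=np.degrees(np.arctan2(R[1,0],R[0,0]))
    print('t',round(s['time'],2),'dock xy',np.round(l*1000,1),'z',round(p[2],4),'heading in dock',round(h-np.degrees(D[2]),2),'F',np.round(s['contact_force'],1),'w',round(s['gripper_width'],4),'j',np.round(s['joints']))
    return s
st()
if len(sys.argv)>1: cv2.imwrite('pics/'+sys.argv[1],r.capture('wrist')[:,:,::-1])
E
python3 st.py w2.png
```

```text
t 3.87 dock xy [-79.  -79.3] z 0.1584 heading in dock -253.89 F [ 0.  -0.  -0.5] w 0.0598 j [   4.   10.   98.    0.   73. -113.]
```

View pics/w2.png

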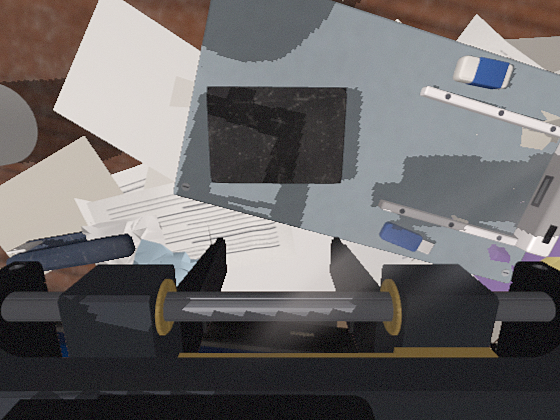

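The drive, with top corners about (207,87) to (345,183), is square to the fingers and clear of them. I'll lower beside it.

Request:
send_rows --rows '[[63,[-0.03,0,0.2],0],[63,[-0.03,0,0.4],0],[63,[-0.03,0,0.6],0],[63,[-0.03,0,0.8],0],[63,[-0.03,0,0.95],0],[63,[-0.03,0,1.0],0],[63,[-0.03,0,1.0],0],[63,[-0.03,0,1.0],0]]'

```text
time: 4.58
position: [0.6462, 0.1037, 0.0447]
ee_rot: [[-0.891, -0.454, 0.003], [-0.454, 0.891, 0.0], [-0.003, -0.001, -1.0]]
contact_force: [0.0, 1.0, 0.6]
gripper_width: 0.0596
grasp_force: 0.0
```

```bash
python3 st.py
```

```text
t 4.58 dock xy [-78.4 -86.5] z 0.0447 heading in dock -253.89 F [0.  1.  0.6] w 0.0596 j [   4.   17.  101.    0.   62. -113.]
```

Request:
send_rows --rows '[[63,[0,0,0.08],0],[63,[0,0,0.08],0],[63,[0.03,0,0.08],0],[63,[0.06,0,0.08],0],[63,[0.09,-0.01,0.08],0.02],[63,[0.12,-0.02,0.08],0.04],[63,[0.15,-0.03,0.08],0.06],[63,[0.18,-0.04,0.08],0.08]]'

```text
time: 5.25
position: [0.6278, 0.0893, 0.0336]
ee_rot: [[-0.941, -0.337, 0.001], [-0.337, 0.941, 0.0], [-0.001, -0.0, -1.0]]
contact_force: [0.7, 0.3, -0.3]
gripper_width: 0.0598
grasp_force: 0.3
```

```bash
python3 st.py w3.png
```

```text
t 5.25 dock xy [-89.1 -65.6] z 0.0336 heading in dock -261.18 F [ 0.7  0.3 -0.3] w 0.0598 j [   3.   15.  104.   -0.   60. -106.]
```

View pics/w3.png

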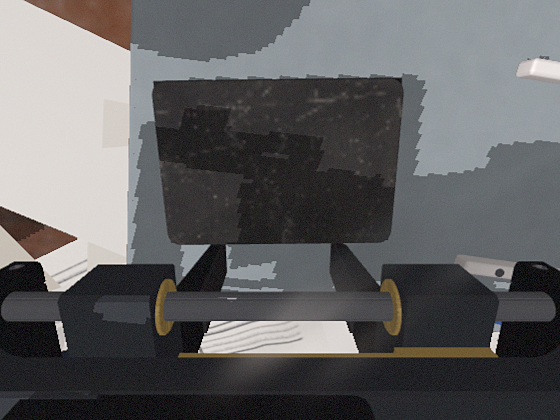

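The drive is flush against both fingertips and turning with them. I'll continue to square and centred.

Request:
send_rows --rows '[[63,[0.02,-0.01,0],0.02],[63,[0.04,-0.02,0],0.04],[63,[0.06,-0.03,0],0.06],[63,[0.08,-0.04,0],0.08],[63,[0.1,-0.05,0],0.098],[63,[0.12,-0.055,0],0.098],[63,[0.13,-0.055,0],0.098],[63,[0.13,-0.055,0],0.098]]'

```text
time: 5.97
position: [0.6154, 0.078, 0.0335]
ee_rot: [[-0.982, -0.191, 0.001], [-0.191, 0.982, -0.0], [-0.001, -0.0, -1.0]]
contact_force: [0.5, 0.4, 0.5]
gripper_width: 0.0599
grasp_force: 0.3
```

```bash
python3 st.py w4.png
```

```text
t 5.97 dock xy [-97.9 -51.3] z 0.0335 heading in dock -269.87 F [0.5 0.4 0.5] w 0.0599 j [  2.  14. 106.  -0.  60. -99.]
```

View pics/w4.png

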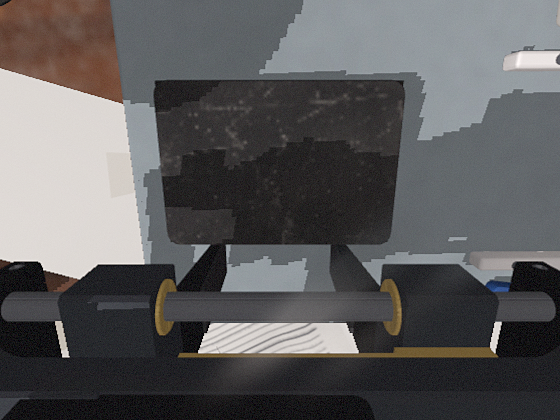

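Request:
send_rows --rows '[[63,[-0.05,0,0],0],[63,[-0.1,0,0],0],[63,[-0.1,0,-0.2],0],[63,[-0.1,0,-0.4],0],[63,[-0.1,0,-0.6],0],[63,[-0.1,0,-0.8],0],[63,[-0.1,0,-1.0],0]]'

```text
time: 6.6
position: [0.6274, 0.0805, 0.154]
ee_rot: [[-0.982, -0.191, -0.001], [-0.191, 0.982, -0.0], [0.001, 0.0, -1.0]]
contact_force: [0.5, -0.9, -0.6]
gripper_width: 0.0601
grasp_force: 0.0
```

Request:
send_rows --rows '[[40,[0.06,0,-0.1],0.07],[40,[0.13,0,-0.2],0.15],[40,[0.2,0.02,-0.3],0.23],[40,[0.27,0.03,-0.4],0.31],[40,[0.34,0.04,-0.5],0.39],[40,[0.41,0.05,-0.6],0.47],[40,[0.48,0.06,-0.7],0.55],[40,[0.525,0.07,-0.83],0.62]]'

```text
time: 7.27
position: [0.5629, 0.0766, 0.2524]
ee_rot: [[-0.705, 0.709, -0.002], [0.709, 0.705, -0.0], [0.001, -0.002, -1.0]]
contact_force: [-0.0, -0.1, -1.1]
gripper_width: 0.0383
grasp_force: 0.0
```

Request:
send_rows --rows '[[40,[0,0,0],0.08],[40,[0,0,0],0.16],[40,[0,0,0],0.24],[40,[0,0,0],0.32],[40,[0,0,0],0.38],[40,[0,0,0],0.38],[40,[0,0,0],0.38]]'

```text
time: 7.85
position: [0.5639, 0.0766, 0.2526]
ee_rot: [[-0.193, 0.981, -0.0], [0.981, 0.193, -0.0], [-0.0, -0.0, -1.0]]
contact_force: [0.4, -0.0, 0.1]
gripper_width: 0.0378
grasp_force: 0.0
```

```bash
python3 st.py w5.png; python3 - <<'E'
import cv2
im=cv2.imread('pics/w5.png')[0:260,140:420]
cv2.imwrite('pics/w5c.png',cv2.resize(cv2.convertScaleAbs(im,alpha=1.3,beta=15),None,fx=2.2,fy=2.2,interpolation=cv2.INTER_CUBIC))
E
```

```text
t 7.85 dock xy [-89.5  -0.5] z 0.2526 heading in dock 0.25 F [ 0.4 -0.   0.1] w 0.0378 j [  2.  -4. 103.  -0.  81.  -9.]
```

View pics/w5c.png

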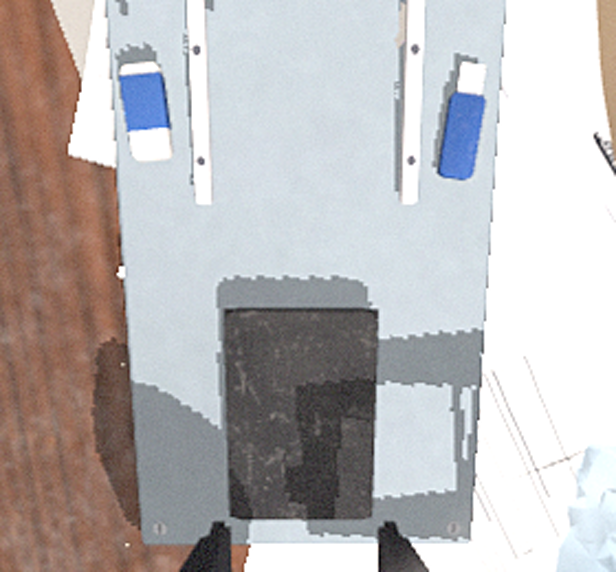

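The drive, in the crop at about (223,309) to (373,519), looks square with the lane. The rail ends are at (204,204) and (410,203). I'll fit it numerically.

```bash
python3 - <<'E'
from h import *
c=cam(); f=lambda L,z:px2w(np.array(L)/2.2+[140,0],z,c)[:,:2]
obs=[(1,.1,f([(104,0),(130,340),(143,543)],.02)),(1,-.1,f([(507,0),(482,340),(470,540)],.02)),(0,-.18,f([(150,543),(300,542),(468,541)],.02)),
 (1,.049,f([(205,0),(208,100),(211,200)],.026)),(1,-.049,f([(401,200),(403,100),(405,10)],.026)),(0,.015,f([(204,204),(410,203)],.032))]
res=lambda x:np.concatenate([((P-x[:2])@R2(x[2]))[:,k]-v for k,v,P in obs])
s=least_squares(res,[.547,.165,1.77]);D=s.x;print('dock',D,np.round(s.fun*1000,1))
C=f([(224,311),(378,311),(373,519),(230,519)],.039)
m=np.array([[.0595,.041],[.0595,-.041],[-.0595,-.041],[-.0595,.041]])
g=lambda x:(C-(m@R2(x[2]).T+x[:2])).ravel()
q=least_squares(g,[.585,.073,1.8]);print(np.round(q.fun*1000,1))
S=r.sense();h=np.arctan2(S['ee_rot'][1,0],S['ee_rot'][0,0])
print('drive in dock',(q.x[:2]-D[:2])@R2(D[2]),np.degrees(q.x[2]-D[2]),'tool in dock',(S['position'][:2]-D[:2])@R2(D[2]),np.degrees(h-D[2]))
E
```

```text
dock [0.54640504 0.16405385 1.76970317] [-0.9 -1.9 -1.2  0.7  2.1  1.4  0.9  1.2  1.6 -0.4 -0.1  0.3 -0.6  0.1
  0.5 -1.9 -1.8]
[ 0.9 -1.2 -0.4 -1.5 -0.5  1.3  0.   1.4]
drive in dock [-0.09858444  0.00278068] -0.13880441863366036 tool in dock [-0.08915826  0.00017408] -0.269881290118477
```

Request:
send_rows --rows '[[40,[-0.15,-0.02,0],-0.003],[40,[-0.3,-0.02,0],-0.003],[40,[-0.45,-0.02,0.1],-0.003],[40,[-0.6,-0.02,0.2],-0.003],[40,[-0.77,-0.02,0.3],-0.003],[40,[-0.77,-0.02,0.5],-0.003],[40,[-0.77,-0.02,0.7],-0.003],[40,[-0.77,-0.02,0.8],-0.003]]'

```text
time: 8.57
position: [0.5774, -0.0149, 0.1534]
ee_rot: [[-0.196, 0.981, -0.004], [0.981, 0.196, 0.001], [0.001, -0.004, -1.0]]
contact_force: [0.8, -1.7, 0.1]
gripper_width: 0.038
grasp_force: 0.0
```

Request:
send_rows --rows '[[40,[0,0,0.2],0],[40,[0,0,0.4],0],[40,[0,0,0.6],0],[40,[0,0,0.8],0],[40,[0,0,0.95],0],[40,[0,0,1.0],0],[40,[0,0,1.0],0],[40,[0,0,1.0],0]]'

```text
time: 9.23
position: [0.5795, -0.0145, 0.0374]
ee_rot: [[-0.196, 0.981, 0.001], [0.981, 0.196, -0.0], [-0.0, 0.001, -1.0]]
contact_force: [0.2, -0.2, 0.2]
gripper_width: 0.0385
grasp_force: 0.0
```

```bash
sed -i 's/^D=.*/D=np.array([.5464,.1641,1.7697])/' st.py; python3 st.py
```

```text
t 9.23 dock xy [-181.7    2.9] z 0.0374 heading in dock -0.1 F [ 0.2 -0.2  0.2] w 0.0385 j [ -7.   9. 112.  -0.  59. -18.]
```

Request:
send_rows --rows '[[40,[0,0,0.03],0],[40,[0.03,0,0.03],0],[40,[0.07,0,0.03],0],[40,[0.12,0,0.03],0],[40,[0.18,0,0.03],0],[40,[0.24,0.002,0.03],0],[40,[0.3,0.004,0.03],0],[40,[0.34,0.006,0.03],0]]'

```text
time: 9.9
position: [0.5716, 0.0265, 0.0334]
ee_rot: [[-0.196, 0.981, 0.0], [0.981, 0.196, -0.0], [-0.0, 0.0, -1.0]]
contact_force: [0.4, -1.7, 1.1]
gripper_width: 0.0382
grasp_force: 0.9
```

```bash
python3 st.py w6.png
```

```text
t 9.9 dock xy [-139.9    2.5] z 0.0334 heading in dock -0.1 F [ 0.4 -1.7  1.1] w 0.0382 j [ -3.   8. 113.  -0.  59. -14.]
```

View pics/w6.png

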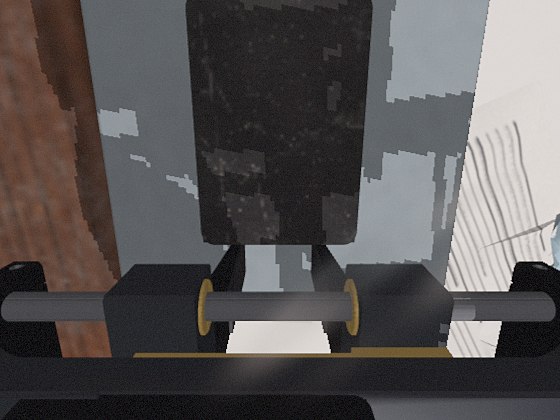

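The drive sits flush and square on both fingertips, spanning columns 201 to 357 at its rear edge. I'll push on, easing about 2 mm toward the lane centre.

Request:
send_rows --rows '[[40,[0.04,0.001,0],0],[40,[0.09,0.002,0],0],[40,[0.15,0.003,0],0],[40,[0.21,0.005,0],0],[40,[0.27,0.006,0],0],[40,[0.33,0.007,0],0],[40,[0.38,0.008,0],0],[40,[0.41,0.009,0],0]]'

```text
time: 10.62
position: [0.5628, 0.0749, 0.033]
ee_rot: [[-0.196, 0.981, -0.0], [0.981, 0.196, 0.0], [0.0, -0.0, -1.0]]
contact_force: [0.2, -1.8, 1.0]
gripper_width: 0.0378
grasp_force: 0.9
```

```bash
python3 st.py; python3 - <<'E'
import cv2
from h import *
cv2.imwrite('pics/s7.png',cv2.resize(r.capture('side')[130:330,150:420,::-1],None,fx=2.8,fy=2.8,interpolation=cv2.INTER_CUBIC))
E
```

```text
t 10.62 dock xy [-90.7   1.5] z 0.033 heading in dock -0.11 F [ 0.2 -1.8  1. ] w 0.0378 j [  2.   8. 113.   0.  59.  -9.]
```

View pics/s7.png

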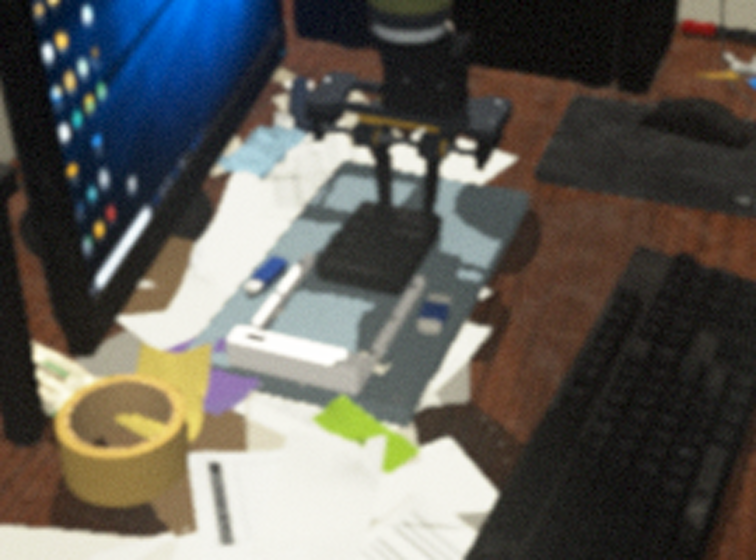

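The drive is at the mouth, between the rail ends and clear of both. I'll continue.

Request:
send_rows --rows '[[40,[0.04,0.001,0],0],[40,[0.09,0.002,0],0],[40,[0.15,0.003,0],0],[40,[0.21,0.004,0],0],[40,[0.27,0.005,0],0],[40,[0.33,0.006,0],0],[40,[0.38,0.006,0],0],[40,[0.41,0.006,0],0]]'

```text
time: 11.33
position: [0.5538, 0.1234, 0.0329]
ee_rot: [[-0.196, 0.981, -0.0], [0.981, 0.196, 0.0], [0.0, -0.0, -1.0]]
contact_force: [0.2, -0.8, -0.3]
gripper_width: 0.038
grasp_force: 0.5
```

```bash
python3 st.py w8.png
```

```text
t 11.33 dock xy [-41.4   0.8] z 0.0329 heading in dock -0.11 F [ 0.2 -0.8 -0.3] w 0.038 j [  7.   8. 113.   0.  59.  -4.]
```

View pics/w8.png

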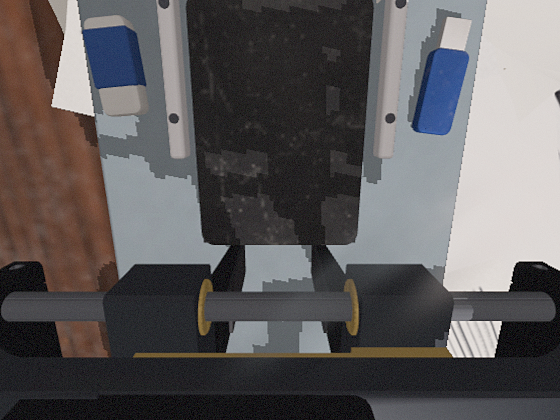

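The drive is in the lane with a visible gap on each side, about 5 px on the left and 10 px on the right at row 150, and it is parallel to the rails. I'll shift it about 1 mm right while pushing on.

Request:
send_rows --rows '[[40,[0.04,0.001,0],0],[40,[0.09,0.002,0],0],[40,[0.15,0.004,0],0],[40,[0.21,0.005,0],0],[40,[0.27,0.007,0],0],[40,[0.33,0.008,0],0],[40,[0.38,0.009,0],0],[40,[0.41,0.01,0],0]]'

```text
time: 12.05
position: [0.5455, 0.1718, 0.033]
ee_rot: [[-0.196, 0.981, -0.0], [0.981, 0.196, 0.0], [0.0, -0.0, -1.0]]
contact_force: [0.7, -0.6, -0.7]
gripper_width: 0.0379
grasp_force: 0.4
```

Request:
send_rows --rows '[[40,[0.02,0,0],0],[40,[0.04,0,0],0],[40,[0.06,0,0],0],[40,[0.08,0,0],0],[40,[0.1,0,0],0],[40,[0.115,0,0],0],[40,[0.125,0,0],0]]'

```text
time: 12.63
position: [0.5428, 0.1858, 0.0331]
ee_rot: [[-0.195, 0.981, 0.0], [0.981, 0.195, 0.0], [0.0, 0.0, -1.0]]
contact_force: [0.6, -1.0, -0.6]
gripper_width: 0.0383
grasp_force: 0.4
```

```bash
python3 st.py
```

```text
t 12.63 dock xy [21.9 -0.8] z 0.0331 heading in dock -0.15 F [ 0.6 -1.  -0.6] w 0.0383 j [ 14.   9. 112.   0.  59.   2.]
```

Only friction force so far, and about 4 mm to go. I'll advance slowly until contact shows in the force.

Request:
send_rows --rows '[[40,[0.01,0,0],0],[40,[0.018,0,0],0],[40,[0.025,0,0],0],[40,[0.025,0,0],0]]'

```text
time: 12.97
position: [0.5422, 0.1887, 0.0331]
ee_rot: [[-0.195, 0.981, 0.0], [0.981, 0.195, 0.0], [0.0, 0.0, -1.0]]
contact_force: [0.5, -0.2, -1.2]
gripper_width: 0.0384
grasp_force: 0.1
```

Request:
send_rows --rows '[[40,[0.006,0,0],0],[40,[0.012,0,0],0],[40,[0.012,0,0],0]]'

```text
time: 13.22
position: [0.5423, 0.1893, 0.0331]
ee_rot: [[-0.196, 0.981, 0.001], [0.981, 0.196, -0.001], [-0.002, 0.0, -1.0]]
contact_force: [1.9, -4.1, -0.7]
gripper_width: 0.0381
grasp_force: 2.3
```

Request:
send_rows --rows '[[40,[0.006,0,0],0],[40,[0.012,0,0],0],[40,[0.012,0,0],0]]'

```text
time: 13.47
position: [0.5423, 0.1894, 0.0331]
ee_rot: [[-0.196, 0.981, 0.001], [0.981, 0.196, -0.004], [-0.004, 0.0, -1.0]]
contact_force: [2.1, -8.6, -0.6]
gripper_width: 0.0382
grasp_force: 4.8
```

```bash
python3 st.py w9.png
```

```text
t 13.47 dock xy [25.6 -0.9] z 0.0331 heading in dock -0.1 F [ 2.1 -8.6 -0.6] w 0.0382 j [ 14.   9. 112.  -0.  59.   3.]
```

View pics/w9.png

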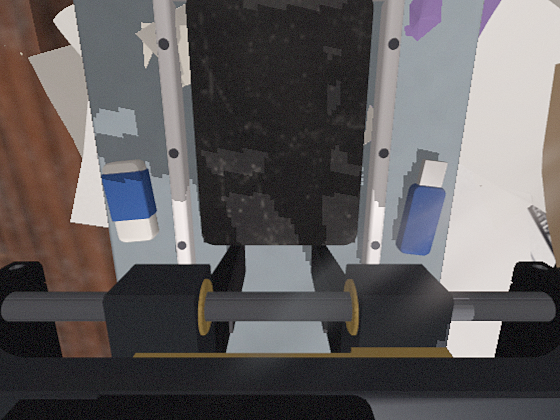

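The force rises with no further motion, at the predicted home position of dock x about 25.6 mm. The drive is clear of both rails in the picture. I'll back off straight and rise.

Request:
send_rows --rows '[[40,[-0.02,0,0],0],[40,[-0.06,0,0],0],[40,[-0.15,0,0],0],[40,[-0.25,0,0],0],[40,[-0.3,0,-0.2],0],[40,[-0.3,0,-0.5],0],[40,[-0.3,0,-0.8],0],[40,[-0.3,0,-1.0],0]]'

```text
time: 14.18
position: [0.55, 0.1553, 0.1567]
ee_rot: [[-0.194, 0.981, 0.004], [0.981, 0.194, 0.001], [0.0, 0.004, -1.0]]
contact_force: [0.8, -0.2, 0.1]
gripper_width: 0.0379
grasp_force: 0.0
```

Request:
send_rows --rows '[[40,[0,0,-0.2],0],[40,[0.1,0,-0.4],0],[40,[0.3,0,-0.6],0],[40,[0.5,0,-0.7],0],[40,[0.5,0,-0.7],0],[40,[0.5,0,-0.7],0]]'

```text
time: 14.68
position: [0.5374, 0.2151, 0.2381]
ee_rot: [[-0.196, 0.981, 0.002], [0.981, 0.196, 0.0], [0.0, 0.002, -1.0]]
contact_force: [-0.9, 0.1, -0.1]
gripper_width: 0.0382
grasp_force: 0.0
```

```bash
python3 st.py w10.png; python3 - <<'E'
import cv2
im=cv2.imread('pics/w10.png')[0:300,130:430]
cv2.imwrite('pics/w10c.png',cv2.resize(im,None,fx=2,fy=2,interpolation=cv2.INTER_CUBIC))
E
```

```text
t 14.68 dock xy [51.8 -1.3] z 0.2381 heading in dock -0.07 F [-0.9  0.1 -0.1] w 0.0382 j [ 17.  -2. 103.  -0.  79.   5.]
```

View pics/w10c.png

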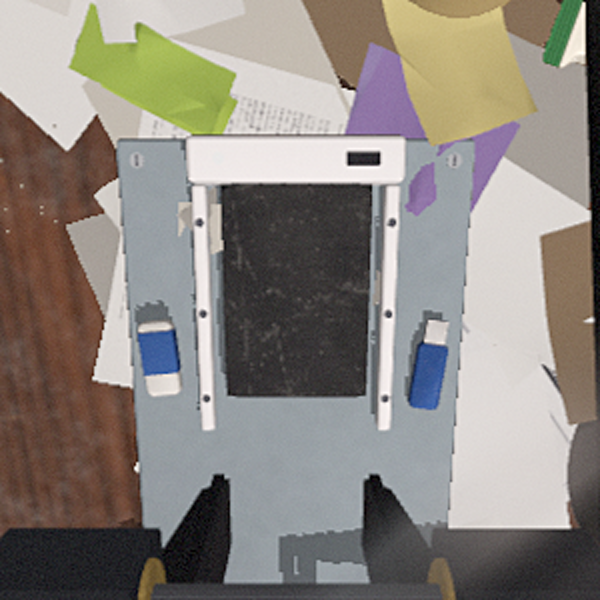

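The drive is against the stop at row 184, centred between the rails, and nothing else has moved. Handing in.

```bash
python3 -c "
from plant import r
print(r.sign_off())"
```

```text
the job is handed in; nothing more can be done
None
```

The portable drive is docked: flat and square against the end stop, clear of both rails in the final picture, the nearby objects not disturbed, the arm withdrawn and the job handed in at about 15 s of the 64 s allowed.

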